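# Put the glazed game balls away in their canisters

## Task

Pull the tray with the brass knob fully out from under the cedar shelf, then lower the red ball gently into the red-rimmed canister and the blue ball gently into the blue-rimmed one, setting each down on the canister's floor rather than dropping it or knocking it on the canister, in either order. Then push the tray back fully home with both canisters upright in their pockets. Leave the black rook alone and do not press the buzzer.

Things in the scene. Friction and masses are not known exactly. Their poses are not given: they have to be found in the camera images.
- bay: low cedar shelf bay fixed on the ledge, open at front and back: overhanging board 150 deep (x), 400 wide (y), underside 102, top 117 above the ledge (stored goods on its rear part, to 170), on two side panels 18 thick at y = +-191. Origin on the ledge under the middle of the board's front edge; own +x points in under the board, away from the robot; the tray comes out along -x
- tray (a joint): travel of the pine pull-out tray along the bay's -x, m: 0 = fully home under the board, 0.15 = fully out at its stop. It stays where left (about 1.5 N friction). The tray is 124 (x) x 339 (y), floor top 10 above the ledge, with two side-by-side pockets with 22-high rims; home, its middle is at bay x = +62 mm, out, at -88 mm
- tray_knob (a point): point on the tray's upright brass knob at which to grip it: a round post 24 in diameter on the tray's front tongue (tongue top 10 above the ledge), axis vertical, post top 98 above the ledge; this point is on the axis 82 above the ledge, 130 mm in front (bay -x) of the tray's middle and 68 mm out in front of the board's edge when the tray is home
- canister_red: loose open clear plastic canister, rectangular, with a red band round its rim, 180 g, standing in one of the two tray pockets (2 mm play). Outside 110 (x) x 158 (y), 80 high, wall 4; inside 102 x 150, floor 4 thick, 76 deep. Origin at the centre of its underside (10 above the ledge), z up, axes as the bay's; rim 90 above the ledge. Starts under the overhang
- canister_blue: the same canister with a blue rim band, in the other pocket
- ball_red_center (a point): centre of the red glazed ball, 42 in diameter, about 90 g, resting on a small cork ring (outside diameter 32, 8 high) on the ledge, on the left or the right of the bay; centre about 25 above the ledge
- ball_red: the same red ball; this origin is a point on its surface that turns with it: use ball_red_center
- ball_blue_center (a point): centre of the blue glazed ball, same size, on the other cork ring
- ball_blue: the same blue ball; this origin is a point on its surface that turns with it: use ball_blue_center
- rook: bystander: loose black ceramic rook, 40 in diameter at the foot, 76 tall, origin at the centre of its underside
- buzzer (a joint): bystander: travel of the round yellow press button (40 in diameter) of the steel buzzer, m, 0 = not pressed, 0.006 = fully down
- buzzer_top (a point): centre of the top of the buzzer's button
There are look-alikes about, which are no part of the job. Of the things that look like the ball_blue, take the one that is farthest from the robot's base at the start.

How it is judged:
On the way, in this order (a step that is already met when the one before it is completed fails the run):
1. the tray is pulled fully out from under the shelf (more than 130 of its 150 mm) (value of joint tray above 0.13 m), for 0.1 s.
2. one ball lies, let go, in the canister of its own colour, with the tray out (value of joint tray above 0.13 m and ((x of ball_red_center in the frame of canister_red between -0.04 and 0.04 m and y of ball_red_center in the frame of canister_red between -0.065 and 0.065 m and z of ball_red_center in the frame of canister_red between 0 and 0.04 m and contact force between the fingers and ball_red below 0.3 N) or (x of ball_blue_center in the frame of canister_blue between -0.04 and 0.04 m and y of ball_blue_center in the frame of canister_blue between -0.065 and 0.065 m and z of ball_blue_center in the frame of canister_blue between 0 and 0.04 m and contact force between the fingers and ball_blue below 0.3 N))), for 0.2 s.
3. both balls lie, let go, in the canisters of their own colours, with the tray out (value of joint tray above 0.13 m and x of ball_red_center in the frame of canister_red between -0.04 and 0.04 m and y of ball_red_center in the frame of canister_red between -0.065 and 0.065 m and z of ball_red_center in the frame of canister_red between 0 and 0.04 m and contact force between the fingers and ball_red below 0.3 N and x of ball_blue_center in the frame of canister_blue between -0.04 and 0.04 m and y of ball_blue_center in the frame of canister_blue between -0.065 and 0.065 m and z of ball_blue_center in the frame of canister_blue between 0 and 0.04 m and contact force between the fingers and ball_blue below 0.3 N), for 0.2 s.
At the end, for the whole second after the job is handed in: Each ball is in the canister of its own colour (centre within 40 mm across, 65 mm along, and under 40 mm above the canister's underside) and let go, both canisters stand upright (within 0.06 rad) and still, down in the tray's pockets, and the tray is home (within 8 mm) (x of ball_red_center in the frame of canister_red between -0.04 and 0.04 m and y of ball_red_center in the frame of canister_red between -0.065 and 0.065 m and z of ball_red_center in the frame of canister_red between 0 and 0.04 m and contact force between the fingers and ball_red below 0.3 N and x of ball_blue_center in the frame of canister_blue between -0.04 and 0.04 m and y of ball_blue_center in the frame of canister_blue between -0.065 and 0.065 m and z of ball_blue_center in the frame of canister_blue between 0 and 0.04 m and contact force between the fingers and ball_blue below 0.3 N and value of joint tray below 0.008 m and angle between each of canister_red, canister_blue's own z axis and vertical below 0.06 rad and height (world z) of each of canister_red, canister_blue below 0.016 m and linear speed of each of canister_red, canister_blue below 0.02 m/s); the robot touches nothing.
It fails at once if a ball is knocked on or pressed against a canister (more than 25 N) (contact force between any of ball_red, ball_blue and canister_red above 25 N or contact force between any of ball_red, ball_blue and canister_blue above 25 N).
It fails at once if a ball falls or is thrown into a canister (faster than 0.5 m/s between rim and floor while not held, a drop of about 13 mm) ((x of ball_red_center in the frame of canister_red between -0.05 and 0.05 m and y of ball_red_center in the frame of canister_red between -0.075 and 0.075 m and z of ball_red_center in the frame of canister_red between 0 and 0.08 m and linear speed of ball_red above 0.5 m/s and contact force between the fingers and ball_red below 0.3 N) or (x of ball_red_center in the frame of canister_blue between -0.05 and 0.05 m and y of ball_red_center in the frame of canister_blue between -0.075 and 0.075 m and z of ball_red_center in the frame of canister_blue between 0 and 0.08 m and linear speed of ball_red above 0.5 m/s and contact force between the fingers and ball_red below 0.3 N) or (x of ball_blue_center in the frame of canister_red between -0.05 and 0.05 m and y of ball_blue_center in the frame of canister_red between -0.075 and 0.075 m and z of ball_blue_center in the frame of canister_red between 0 and 0.08 m and linear speed of ball_blue above 0.5 m/s and contact force between the fingers and ball_blue below 0.3 N) or (x of ball_blue_center in the frame of canister_blue between -0.05 and 0.05 m and y of ball_blue_center in the frame of canister_blue between -0.075 and 0.075 m and z of ball_blue_center in the frame of canister_blue between 0 and 0.08 m and linear speed of ball_blue above 0.5 m/s and contact force between the fingers and ball_blue below 0.3 N)).
It fails at once if a canister is tipped by more than 0.35 rad (angle between any of canister_red, canister_blue's own z axis and vertical above 0.35 rad).
It fails at once if the rook is shifted by more than 20 mm or toppled (distance of rook from where it was at the start of the episode above 0.02 m or angle between rook's own z axis and vertical above 0.5 rad).
It fails at once if the buzzer is pressed (more than 3 mm) (value of joint buzzer above 0.003 m).
It also fails if it takes over 72 s, if anything falls off the work surface, if the arm or the gripper's body presses on something with over 40 N, if the wrist force passes 120 N, or if a joint passes its speed limit or range.

## Robot

A 7-joint arm with a two-finger parallel gripper is mounted at the origin on the work surface. World frame = base frame: x ahead of the robot, y to its left, z up, the work surface at z = 0. Lengths are in m, angles in rad, forces in N, time in s.
With the tool pointing down it reaches from about 0.4 to 0.925 m from the base axis. Payload 4.1 kg.
Tool frame: the origin (TCP) lies at the very end of the fingers, on their centre line; the grasp point (between the pads) lies 19 mm behind it (ctrl.hold_point_z is the distance from the TCP to the grasp point, in m); z points along the fingers, y is the line along which they close (so a half turn about z gives the same grasp; the last joint's range is limited). The gripper opens to 85 mm and grips with 20 to 120 N. Pads are 22 mm wide; open, the fingers measure 114 mm over their backs; the gripper's body (76 mm by 85 mm) begins 54 mm behind the grasp point. The pads swing forward as they close: fully open they stand 13 mm farther back than shut.
Start: joints at [1.1, 0.398, 0.045, 1.537, -0.019, 1.207, -0.051], TCP at [0.236, -0.606, 0.231] pointing down, gripper open.
Joint ranges: [-2.82, 2.82], [-0.49, 2.23], [-1.37, 1.46], [0, 2.46], [-1.36, 4.5], [0.23, 2], [-2.94, 2.94]. Speed limits (rad/s): [2.57, 2.57, 3.14, 3.14, 3.14, 3.14, 3.14].

## Interface

Orientations are given as a unit quaternion [w, x, y, z].
In Python, from rig import monitor, eyes, job, ctrl gives the robot as it stands. The module is installed in compiled form; this text tells all that it offers.
- The arm moves only by the shell command python3 -m jog 'ROWS' [FORCE]. ROWS is JSON, one flat list of numbers, 7 for each row, row after row: the turn, a rotation vector about the tool's x, y, z in rad, then the shift along the tool's x, y, z in cm, then the opening, from -1 (shut) to 1 (fully open), so that 0 is half open. A call has 1 to 10 rows; each row shifts and turns the commanded pose from where the row before left it, along the tool's axes as they then stand; what a row does not reach is not made up. A row lasts 1/8 s, in which the tool goes at most 62.5 mm and 10.7 degrees, less where a joint would pass 70% of its speed; a pose out of reach is approached as far as the arm can. A call is refused whole if a number of a shift passes 6.25 or a number of a turn 0.188, either way. A call with a gripper value outside its range is refused whole. The fingers move at their own pace and stop on an object; FORCE is the grip in N (left out, the last holds). Time passes only in rows, so rows that do not move let the fingers close. It gives the time, the measured TCP pose, the force, the opening and the grip force at its end, in the units of the state.
- monitor.get_obs(): the state, without advancing time (a new reading comes with each control period).
- eyes.read_camera(name): name is "scene" or "top"; returns the picture (400x640x3 uint8, red, green, blue); there is no depth.
- eyes.calibration(name): a dict with "fov_y" (degrees; the focal length in pixels is half the picture's height over the tangent of half this angle, whatever the lens; pixels are square), "cx", "cy" (the principal point, pixels), "extrinsics" (4x4, takes a point from world to camera coordinates). Camera axes: x right, y down, z forward; pixel columns grow to the right and rows downward; lengths in m; the calibration is good to about 2 mm. A picture is of the moment at which its call begins. calibration takes no time and is no camera call.
- job.hand_in(): hands the job in; it is judged then, once.
The state is a dict: "time": time; "joint_positions": joint angles; "dq": joint speeds; "joint_torque": joint torques, N m; "tool_pos": TCP position; "tcp_rot": TCP orientation; "contact_force": force on the tool from outside, world axes, zero at the start; "torque": the same for the moment, N m; "width": finger opening in m; "gripper_force": force on a finger pad.
Only numpy, scipy, OpenCV 4.12 (cv2) and the standard library are available. Lean on these libraries where they do the work, as an engineer would, in place of code of your own. Each camera call takes 0.05 s, during which the arm holds its last target. There are 200 camera calls.

## Working session

There is one attempt and no reset: what is moved stays moved. The work goes in short steps, Python scripts to look and compute and a shell command to move; the robot and the scene stay as the last step left them, time stands still between calls to the robot, and variables do not carry over. Pictures are saved under pics/ and viewed, at most 11 in all, crops included, and the job is handed in when it is done.

```bash
mkdir -p pics
python3 - <<'E'
from rig import monitor, eyes, job, ctrl
import cv2,numpy as np
o=monitor.get_obs();print({k:np.round(v,3) for k,v in o.items()}, ctrl.hold_point_z)
for n in("scene","top"):
    im=eyes.read_camera(n);cv2.imwrite(f"pics/{n}0.png",im[:,:,::-1]);c=eyes.calibration(n);print(n,c['fov_y'],c['cx'],c['cy'],np.round(c['extrinsics'],4).tolist(),[k for k in c])
E
```

```text
{'time': np.float64(0.0), 'joint_positions': array([ 1.1  ,  0.399,  0.045,  1.538, -0.019,  1.207, -0.051]), 'dq': array([-0.   , -0.   , -0.001,  0.002, -0.002,  0.002,  0.001]), 'joint_torque': array([-0.0000e+00, -4.7512e+01,  1.3650e+00, -2.5423e+01,  1.2000e-02,
        9.0000e-03, -0.0000e+00]), 'tool_pos': array([ 0.236, -0.605,  0.23 ]), 'tcp_rot': array([-0.001,  0.983,  0.185, -0.   ]), 'contact_force': array([0.308, 0.356, 0.072]), 'torque': array([ 0.01 , -0.072, -0.055]), 'gripper_force': np.float64(0.0), 'width': np.float64(0.085)} 0.0187
scene 43.66398747777474 311.0009927158028 203.876560855938 [[-0.7846, 0.6199, -0.0015, 0.4083], [0.5192, 0.6559, -0.5479, -0.2415], [-0.3387, -0.4307, -0.8365, 1.4512], [0.0, 0.0, 0.0, 1.0]] ['fov_y', 'cx', 'cy', 'extrinsics']
top 46.259939846326 323.03657069034995 200.30389415442974 [[0.0224, -0.9994, -0.0281, -0.0046], [-0.9972, -0.0203, -0.0714, 0.5397], [0.0708, 0.0296, -0.9971, 1.1581], [0.0, 0.0, 0.0, 1.0]] ['fov_y', 'cx', 'cy', 'extrinsics']
```

View pics/scene0.png

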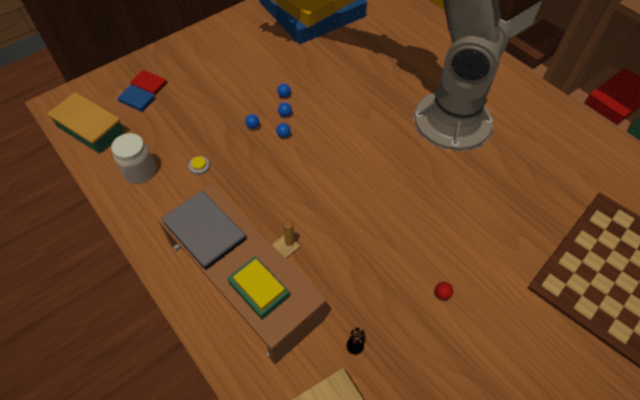

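View pics/top0.png

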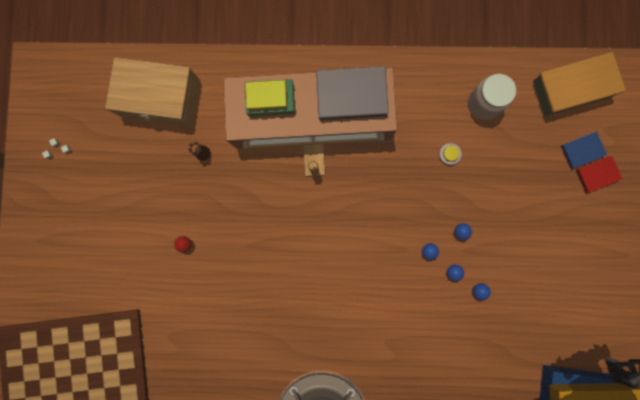

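The scene view shows the red ball at (444,290), the rook at (356,340), the knob at (290,235), the buzzer at (199,164) and four blue balls at (284,90), (285,110), (252,121) and (284,130). In the top view the red ball is at (182,244), the knob at (314,168), the rook at (200,152) and the buzzer at (451,154). The four blue balls there are at (463,231), (430,252), (455,273) and (481,292). The canisters are still hidden under the board.

```bash
cat > h.py <<'E'
import numpy as np,cv2
from scipy.spatial.transform import Rotation as R
from rig import monitor, eyes, job, ctrl
def cal(n):
    c=eyes.calibration(n);E=np.array(c['extrinsics']);f=200/np.tan(np.radians(c['fov_y'])/2)
    return E,f,c['cx'],c['cy']
def ray(n,uv):
    E,f,cx,cy=cal(n);d=E[:3,:3].T@np.array([(uv[0]-cx)/f,(uv[1]-cy)/f,1]);return -E[:3,:3].T@E[:3,3],d
def onz(n,uv,z):
    o,d=ray(n,uv);return o+d*(z-o[2])/d[2]
def tri(a,b):
    (o1,d1),(o2,d2)=ray("top",a),ray("scene",b)
    s,t=np.linalg.lstsq(np.c_[d1,-d2],o2-o1,rcond=None)[0]
    return (o1+d1*s+o2+d2*t)/2,np.linalg.norm(o1+d1*s-o2-d2*t)
def proj(n,p):
    E,f,cx,cy=cal(n);q=E[:3,:3]@p+E[:3,3];return f*q[0]/q[2]+cx,f*q[1]/q[2]+cy
def blobs(im,col,amin=30):
    h=cv2.cvtColor(im,cv2.COLOR_RGB2HSV);H,S,V=cv2.split(h)
    m={'blue':(H>100)&(H<130)&(S>130)&(V>50),'red':((H<5)|(H>174))&(S>180)&(V>60),'yellow':(H>20)&(H<35)&(S>180)&(V>120)}[col].astype(np.uint8)
    n,l,s,c=cv2.connectedComponentsWithStats(m)
    return [(c[i].round(1).tolist(),s[i].tolist()) for i in range(1,n) if s[i,4]>amin]
def tool():
    o=monitor.get_obs();q=np.array(o['tcp_rot']);return np.array(o['tool_pos']),R.from_quat(q[[1,2,3,0]])
E
python3 - <<'E'
from h import *
for n in("scene","top"):
    im=cv2.imread(f"pics/{n}0.png")[:,:,::-1].copy()
    for c in('blue','red','yellow'):
        for b in blobs(im,c):
            z={'yellow':.03}.get(c,.025);p=onz(n,b[0],z);print(n,c,b,p.round(4)[:2],round(np.hypot(*p[:2]),3))
a=cv2.imread("pics/top0.png");b=cv2.imread("pics/scene0.png")
A=cv2.resize(a[60:190,180:410],None,fx=3.4,fy=3.4,interpolation=2)
cv2.imwrite("pics/baytop.png",A)
B=cv2.resize(b[80:140,235:305],(400,343),interpolation=2);C=cv2.resize(a[220:305,415:500],(343,343),interpolation=2)
cv2.imwrite("pics/blues.png",np.hstack([B,C]))
E
```

```text
scene blue ([270.1, 6.6], [261, 0, 16, 18, 99]) [ 0.1193 -0.7329] 0.743
scene blue ([352.0, 6.0], [337, 0, 29, 14, 145]) [-0.102  -0.5615] 0.571
scene blue ([297.2, 27.3], [289, 18, 17, 25, 140]) [ 0.1137 -0.588 ] 0.599
scene blue ([283.4, 90.1], [278, 84, 12, 13, 123]) [ 0.3227 -0.3826] 0.501
scene blue ([135.5, 97.2], [119, 86, 35, 24, 480]) [ 0.6817 -0.6296] 0.928
scene blue ([284.5, 109.1], [279, 103, 12, 13, 129]) [ 0.3662 -0.3186] 0.485
scene blue ([251.7, 120.9], [246, 115, 13, 13, 131]) [ 0.4666 -0.3398] 0.577
scene blue ([282.9, 130.0], [277, 124, 13, 13, 135]) [ 0.4175 -0.2572] 0.49
scene red ([615.7, 97.1], [585, 68, 55, 56, 1756]) [-0.4259  0.2476] 0.493
scene red ([147.9, 81.3], [131, 70, 35, 23, 448]) [ 0.621  -0.6667] 0.911
scene red ([443.5, 290.6], [435, 283, 18, 17, 227]) [0.4192 0.3576] 0.551
scene yellow ([197.9, 162.2], [192, 156, 13, 13, 131]) [ 0.6653 -0.3029] 0.731
scene yellow ([258.4, 283.2], [234, 260, 50, 48, 1290]) [0.7396 0.0838] 0.744
top blue ([463.0, 230.9], [456, 224, 15, 14, 151]) [ 0.4706 -0.3406] 0.581
top blue ([430.2, 251.0], [424, 244, 14, 14, 148]) [ 0.4193 -0.2604] 0.494
top blue ([455.3, 272.3], [449, 266, 14, 14, 157]) [ 0.3687 -0.322 ] 0.49
top blue ([481.4, 291.4], [474, 285, 15, 14, 163]) [ 0.3239 -0.3854] 0.503
top blue ([563.0, 377.5], [552, 371, 29, 12, 209]) [ 0.1244 -0.5793] 0.593
top red ([599.4, 173.9], [579, 157, 43, 35, 936]) [ 0.6186 -0.6748] 0.915
top red ([182.1, 243.6], [175, 237, 16, 14, 168]) [0.4233 0.3577] 0.554
top yellow ([451.3, 153.2], [445, 147, 13, 13, 132]) [ 0.663  -0.3102] 0.732
```

View pics/baytop.png

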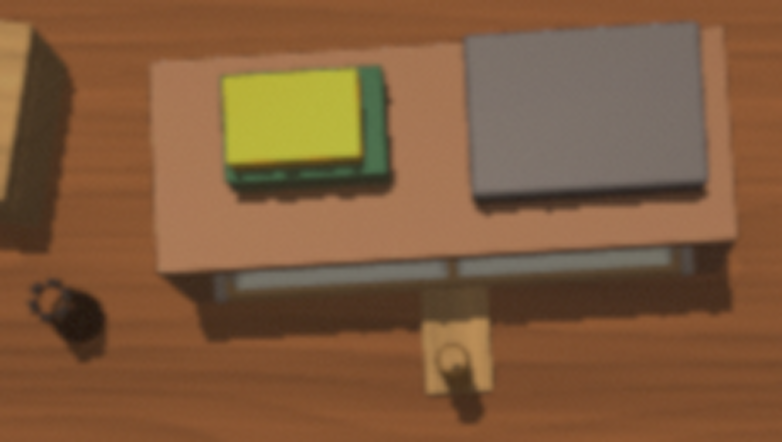

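View pics/blues.png

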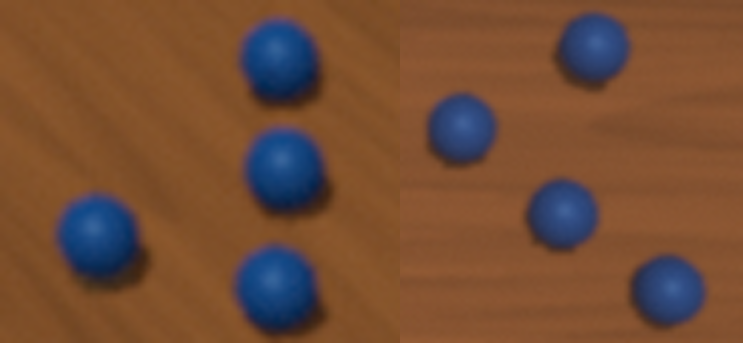

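Blue candidates in the top view are (463,231), (430,252), (455,273) and (481,292), at 0.58, 0.49, 0.49 and 0.50 m from the base. The crops confirm four separate balls. The one meant is (463,231), scene (252,121), because it is clearly the farthest. The bay crop shows the board's front edge from top (226.5,140) to (396,130.6) and the knob top at (313.2,165.3).

Run:
```python
from h import *
L=onz("top",(226.5,140),.117);Rr=onz("top",(396.2,130.6),.117);k=onz("top",(313.2,165.3),.098)
print(L,Rr,np.linalg.norm(L-Rr),"knob",k)
y=(L-Rr)[:2];y/=np.linalg.norm(y);yaw=np.arctan2(-y[0],y[1]);x=np.array([y[1],-y[0]]);print("yaw",yaw,x)
o=(L+Rr)[:2]/2;print("front mid",o,"knob from edge",o-0.068*x)
print("knob2 ",onz("scene",(290,224),.098))
p,r=tool();print(p,r.as_matrix().round(3).tolist())
```

```text
[0.66957232 0.23319149 0.117     ] [ 0.69824261 -0.16204064  0.117     ] 0.39627064299520953 knob [0.61639593 0.02970187 0.098     ]
yaw 0.07241355680173926 [0.99737928 0.07235029]
front mid [0.68390746 0.03557543] knob from edge [0.61608567 0.03065561]
knob2  [0.61084225 0.03696948 0.098     ]
[ 0.23592431 -0.60505166  0.23037662] [[0.932, 0.363, -0.001], [0.363, -0.932, 0.002], [-0.0, -0.002, -1.0]]
```

```bash
cat > go.py <<'E'
import sys;from h import *
# args: x y z [yaw]: prints tool-frame shift (cm, after the turn) and turn about tool z to bring the TCP there, pointing down
t=np.array([float(a) for a in sys.argv[1:4]]);yaw=float(sys.argv[4]) if len(sys.argv)>4 else .072
p,r=tool();T=R.from_euler('z',yaw)*R.from_euler('x',np.pi)
print("turn",(r.inv()*T).as_rotvec().round(3),"shift cm",(T.inv().apply(t-p)*100).round(2),"at",p.round(4))
o=monitor.get_obs();print("t",round(float(o['time']),2),"w",round(float(o['width']),4),"gf",round(float(o['gripper_force']),1),"F",np.round(o['contact_force'],1))
E
python3 -m jog '[0,0,0.15,0,0,0,1, 0,0,0.15,0,0,0,1, 0,0,0,2.5,-3.5,0,1, 0,0,0,3.5,-5,0,1, 0,0,0,3.5,-5,0,1, 0,0,0,3.5,-5,0,1, 0,0,0,3.5,-5,0,1, 0,0,0,3.5,-5,0,1, 0,0,0,3.5,-5,0,1, 0,0,0,3.5,-5,0,1]' 60; python3 go.py 0.616 0.030 0.15
```

```text
time: 1.35
tool_pos: [0.4783, -0.2004, 0.2312]
tcp_rot: [0.0, 0.999, 0.036, -0.0]
contact_force: [0.9, 0.0, 0.0]
width: 0.0857
gripper_force: 0.0
turn [ 0.  0. -0.] shift cm [ 15.39 -21.99   8.12] at [ 0.4783 -0.2004  0.2312]
t 1.35 w 0.0857 gf 0.0 F [0.9 0.  0. ]
```

```bash
python3 -m jog '[0,0,0,3.5,-5,0,1, 0,0,0,3.5,-5,0,1, 0,0,0,3.5,-5,1,1, 0,0,0,3.2,-4.5,2,1, 0,0,0,1.7,-2.5,2.5,1, 0,0,0,0,0,2.6,1, 0,0,0,0,0,0,1, 0,0,0,0,0,0,1]'; python3 go.py 0.616 0.030 0.063
python3 - <<'E'
from h import *
for n in("top","scene"):
    im=eyes.read_camera(n);u=proj(n,np.array([.616,.03,.082]));x,y=int(u[0]),int(u[1])
    c=im[max(0,y-60):y+60,x-65:x+65];globals()[n]=cv2.resize(c,(390,360),interpolation=2)
cv2.imwrite("pics/knob.png",np.hstack([top,scene])[:,:,::-1])
E
```

```text
time: 2.35
tool_pos: [0.616, 0.0276, 0.151]
tcp_rot: [0.0, 0.999, 0.035, 0.0]
contact_force: [0.3, 0.3, 0.7]
width: 0.0857
gripper_force: 0.0
turn [ 0.    -0.001 -0.001] shift cm [ 0.01 -0.24  8.8 ] at [0.616  0.0276 0.151 ]
t 2.35 w 0.0857 gf 0.0 F [0.3 0.3 0.7]
```

View pics/knob.png

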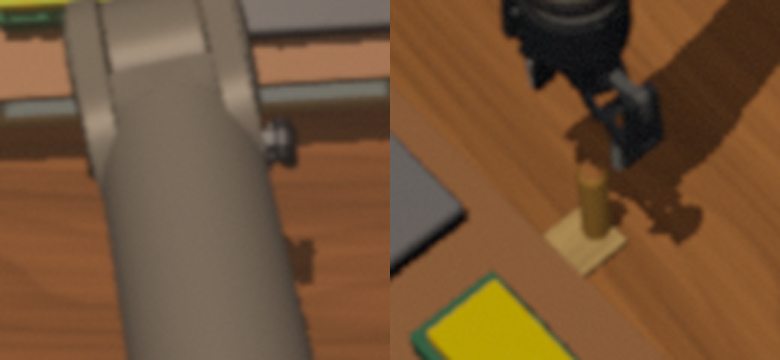

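The scene half shows the open fingers right above the knob, whose top is at crop (592,170), where I expected it. The arm hides it from above. Descend and grip.

```bash
python3 -m jog '[0,0,0,0,-0.2,3,1, 0,0,0,0,0,3,1, 0,0,0,0,0,2,1, 0,0,0,0,0,0.8,1, 0,0,0,0,0,0,-0.5, 0,0,0,0,0,0,-0.8, 0,0,0,0,0,0,-0.8, 0,0,0,0,0,0,-0.8]' 50; python3 go.py 0.467 0.019 0.063
```

```text
time: 3.45
tool_pos: [0.6161, 0.0317, 0.0635]
tcp_rot: [-0.001, 0.999, 0.036, 0.001]
contact_force: [-1.4, 2.5, 3.6]
width: 0.0226
gripper_force: 49.1
turn [-0.001 -0.002  0.   ] shift cm [-14.96   0.2    0.05] at [0.6161 0.0317 0.0635]
t 3.45 w 0.0226 gf 49.1 F [-1.4  2.5  3.6]
```

Gripped (23 mm, 49 N). Now pull 150 mm smoothly.

```bash
python3 -m jog '[0,0,0,-0.6,0,0,-0.8, 0,0,0,-1.4,0,0,-0.8, 0,0,0,-2,0,0,-0.8, 0,0,0,-2.2,0,0,-0.8, 0,0,0,-2.2,0,0,-0.8, 0,0,0,-2.2,0,0,-0.8, 0,0,0,-2,0,0,-0.8, 0,0,0,-1.4,0,0,-0.8, 0,0,0,-0.7,0,0,-0.8, 0,0,0,-0.1,0,0,-0.8]'; python3 go.py 0.467 0.019 0.063
```

```text
time: 4.7
tool_pos: [0.468, 0.0204, 0.0634]
tcp_rot: [-0.0, 0.999, 0.036, 0.001]
contact_force: [1.1, 4.6, 7.0]
width: 0.0229
gripper_force: 50.2
turn [-0.001 -0.002  0.   ] shift cm [-0.11  0.14  0.04] at [0.468  0.0204 0.0634]
t 4.7 w 0.0229 gf 50.2 F [1.1 4.6 7. ]
```

```bash
python3 -m jog '[0,0,0,0,0,0,0.3, 0,0,0,0,0,0,1, 0,0,0,0,0,0,1, 0,0,0,0,0,-3,1, 0,0,0,0,0,-5,1, 0,0,0,0,2.5,-3,1, 0,0,0,0,5,0,1, 0,0,0,0,6,0,1, 0,0,0,0,6,0,1, 0,0,0,0,6,0,1]'; python3 -m jog '[0,0,0,0,5,0,1, 0,0,0,0,3.5,0,1, 0,0,0,0,1.5,0,1, 0,0,0,0,0,0,1]'; python3 go.py 0.4685 -0.340 0.15
python3 - <<'E'
from h import *
for n in("top","scene"):
    im=eyes.read_camera(n);cv2.imwrite(f"pics/{n}1.png",im[:,:,::-1])
    for c in('blue','red'):
        for b in blobs(im,c,15):print(n,c,b,onz(n,b[0],.025)[:2].round(4))
cv2.imwrite("pics/out.png",cv2.resize(cv2.imread("pics/top1.png")[80:230,190:470],None,fx=2.8,fy=2.8,interpolation=2))
E
```

```text
time: 5.95
tool_pos: [0.4857, -0.2367, 0.1721]
tcp_rot: [0.0, 0.999, 0.036, -0.0]
contact_force: [1.1, 0.4, 0.4]
width: 0.0855
gripper_force: 0.0
time: 6.45
tool_pos: [0.493, -0.3345, 0.1718]
tcp_rot: [-0.0, 0.999, 0.035, -0.0]
contact_force: [-0.3, -0.5, 0.4]
width: 0.0856
gripper_force: 0.0
turn [-0.001  0.001 -0.001] shift cm [-2.48  0.38  2.18] at [ 0.493  -0.3345  0.1718]
t 6.45 w 0.0856 gf 0.0 F [-0.3 -0.5  0.4]
top blue ([462.7, 231.2], [456, 226, 15, 12, 135]) [ 0.4698 -0.3399]
top blue ([430.2, 251.0], [423, 244, 15, 15, 158]) [ 0.4193 -0.2604]
top blue ([453.8, 271.9], [448, 266, 14, 14, 130]) [ 0.3696 -0.3183]
top blue ([482.8, 291.8], [477, 285, 12, 13, 84]) [ 0.3231 -0.3888]
top blue ([577.7, 378.3], [552, 371, 73, 12, 466]) [ 0.1235 -0.6141]
top red ([264.7, 162.2], [245, 151, 65, 49, 145]) [0.6327 0.1563]
top red ([599.6, 173.8], [579, 156, 43, 36, 930]) [ 0.6188 -0.6752]
top red ([182.1, 243.7], [175, 237, 15, 15, 166]) [0.423  0.3577]
scene blue ([285.2, 19.5], [261, 0, 45, 43, 567]) [ 0.1204 -0.6451]
scene blue ([347.6, 8.3], [321, 0, 45, 22, 189]) [-0.082  -0.5613]
scene blue ([283.5, 90.4], [278, 85, 12, 12, 115]) [ 0.3232 -0.3814]
scene blue ([135.4, 97.3], [119, 86, 35, 24, 480]) [ 0.6821 -0.6295]
scene blue ([284.3, 109.1], [278, 103, 14, 13, 137]) [ 0.3667 -0.319 ]
scene blue ([252.0, 120.7], [246, 114, 13, 14, 144]) [ 0.4655 -0.3399]
scene blue ([282.7, 129.9], [276, 124, 14, 13, 142]) [ 0.4177 -0.2578]
scene blue ([271.3, 199.2], [234, 168, 75, 67, 427]) [ 0.5797 -0.088 ]
scene red ([616.3, 96.1], [585, 69, 55, 55, 1840]) [-0.4308  0.2463]
scene red ([147.9, 81.3], [131, 70, 35, 23, 449]) [ 0.621  -0.6667]
scene red ([320.3, 243.6], [279, 210, 81, 74, 425]) [0.5625 0.0895]
scene red ([443.5, 290.7], [435, 283, 18, 17, 223]) [0.4194 0.3578]
```

View pics/out.png

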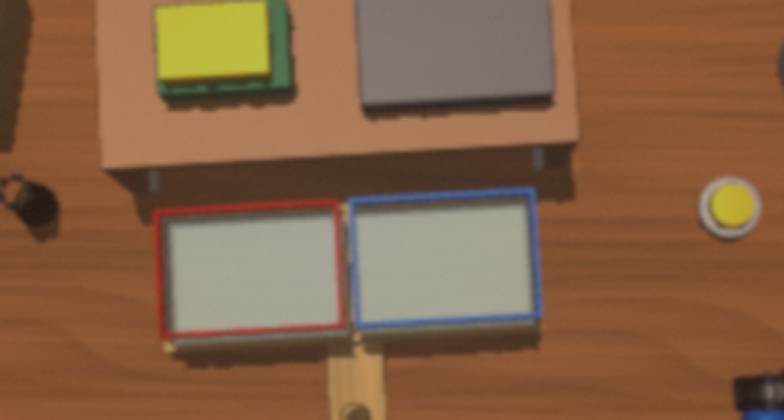

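View pics/scene1.png

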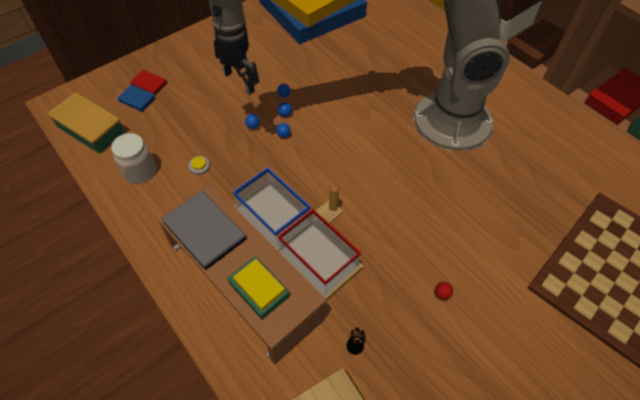

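The tray is out. In the crop, the red-rimmed canister is on the left with corners (155,211), (340,203), (345,328) and (163,337). The blue-rimmed one is on the right with corners (350,200), (535,190), (541,322) and (357,328). The scene view agrees: blue rim at about (271,199), red rim at about (320,244).

Run:
```python
from h import *
for nm,c in(("blue",[(350,200),(535,190),(541,322),(357,328)]),("red",[(155,211),(340,203),(345,328),(163,337)])):
    P=np.array([onz("top",(190+a/2.8,80+b/2.8),.09)[:2] for a,b in c]);print(nm,"top",P.mean(0).round(4),np.linalg.norm(P-np.roll(P,1,0),axis=1).round(3))
im=cv2.imread("pics/scene1.png")[:,:,::-1].copy();h=cv2.cvtColor(im,cv2.COLOR_RGB2HSV)
for nm,s,col in(("blue",(230,315,160,240),lambda H:(H>100)&(H<130)),("red",(275,365,205,290),lambda H:(H<5)|(H>174))):
    m=col(h[...,0])&(h[...,1]>130)&(h[...,2]>50);q=np.zeros_like(m);q[s[2]:s[3],s[0]:s[1]]=m[s[2]:s[3],s[0]:s[1]]
    y,x=np.nonzero(q);P=np.array([onz("scene",u,.087)[:2] for u in zip(x,y)]).astype(np.float32);print(nm,"scene",cv2.minAreaRect(P))
print("balls",tri((462.7,231),(252,120.8)),tri((182.1,243.7),(443.5,290.7)))
b=np.array([.684,.0356]);x=np.array([.9974,.0724]);y=np.array([-.0724,.9974])
for s in(-81,81):print("pred",b-.0865*x+s/1000*y)
```

```text
blue top [ 0.6013 -0.0555] [0.109 0.157 0.112 0.155]
red top [0.5898 0.1097] [0.108 0.158 0.107 0.155]
blue scene ((0.6019597053527832, -0.051245950162410736), (0.11041858047246933, 0.160837784409523), 4.801980495452881)
red scene ((0.5895355343818665, 0.11414128541946411), (0.11179883033037186, 0.1622249186038971), 4.678228855133057)
balls (array([ 0.46884712, -0.33753959,  0.02917366]), np.float64(0.0036998767288707463)) (array([0.42218349, 0.35754753, 0.02844918]), np.float64(0.002632450269838675))
pred [ 0.6035893 -0.051452 ]
pred [0.5918605 0.1101268]
```

```bash
python3 -m jog '[0,0,0,-1.5,0.2,1,1, 0,0,0,-1,0.2,3,1, 0,0,0,0,0,4,1, 0,0,0,0,0,4,1, 0,0,0,0,0,3,1, 0,0,0,0,0,1.4,1, 0,0,0,0,0,0,1]' 25; python3 go.py 0.468 -0.340 0.008
python3 - <<'E'
from h import *
im=eyes.read_camera("scene");cv2.imwrite("pics/gb.png",cv2.resize(im[60:180,190:330],None,fx=4,fy=4,interpolation=2)[:,:,::-1])
E
```

```text
time: 7.42
tool_pos: [0.4678, -0.3395, 0.0077]
tcp_rot: [-0.001, 0.999, 0.036, -0.001]
contact_force: [0.7, -0.1, 0.3]
width: 0.0856
gripper_force: 0.0
turn [-0.001  0.002  0.   ] shift cm [ 0.02  0.05 -0.03] at [ 0.4678 -0.3395  0.0077]
t 7.42 w 0.0856 gf 0.0 F [ 0.7 -0.1  0.3]
```

View pics/gb.png

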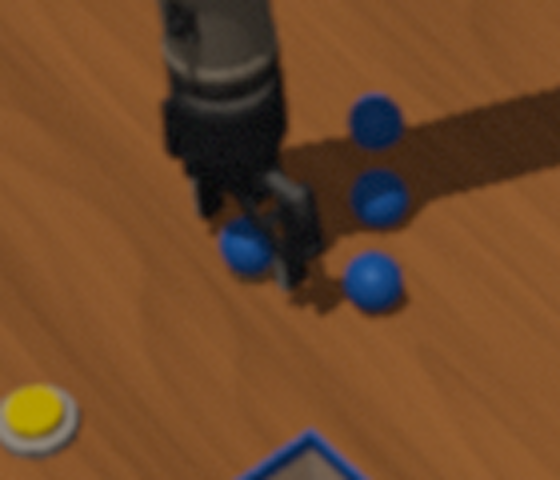

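The blue ball, at crop (247,245), sits between the fingers and the neighbours are clear. Close and lift.

```bash
python3 -m jog '[0,0,0,0,0,0,0.4, 0,0,0,0,0,0,0.1, 0,0,0,0,0,0,-0.2, 0,0,0,0,0,0,-0.3, 0,0,0,0,0,0,-0.3, 0,0,0,0,0,-0.5,-0.3, 0,0,0,0,0,-2,-0.3, 0,0,0,0,0,-4,-0.3, 0,0,0,0,0,-4,-0.3, 0,0,0,0,0,-4,-0.3]' 25; python3 go.py 0.602 -0.053 0.16
python3 - <<'E'
from h import *
for n in("top","scene"):
    im=eyes.read_camera(n);print(n,[b for b in blobs(im,'blue',10)])
p,r=tool();g=p+r.apply([0,0,-.0187]);print(proj("scene",g),proj("top",g))
E
```

```text
time: 8.72
tool_pos: [0.4684, -0.3404, 0.1547]
tcp_rot: [0.0, 0.999, 0.036, -0.0]
contact_force: [0.2, -0.4, -0.4]
width: 0.0403
gripper_force: 25.5
turn [ 0.  0. -0.] shift cm [ 15.39 -27.7   -0.53] at [ 0.4684 -0.3404  0.1547]
t 8.72 w 0.0403 gf 25.5 F [ 0.2 -0.4 -0.4]
top [([430.2, 251.1], [424, 244, 14, 15, 153]), ([455.1, 272.3], [448, 266, 15, 14, 165]), ([482.9, 292.3], [478, 287, 11, 11, 89]), ([578.6, 378.3], [553, 371, 72, 12, 465])]
scene [([285.4, 19.6], [261, 0, 45, 43, 565]), ([347.6, 8.2], [322, 0, 44, 22, 183]), ([241.4, 80.1], [237, 73, 9, 15, 100]), ([283.5, 90.4], [278, 85, 12, 12, 117]), ([135.4, 97.3], [119, 86, 35, 25, 481]), ([284.2, 108.7], [278, 102, 13, 14, 143]), ([282.8, 129.8], [277, 123, 13, 14, 141]), ([271.1, 199.2], [234, 168, 75, 67, 426])]
(np.float64(243.6601424459147), np.float64(80.71285704212755)) (np.float64(482.9651213317842), np.float64(230.07997575106145))
```

```bash
python3 -m jog '[0,0,0,1.4,-2.5,0,-0.3, 0,0,0,2.5,-4.5,0,-0.3, 0,0,0,2.5,-4.5,0,-0.3, 0,0,0,2.5,-4.5,0,-0.3, 0,0,0,2.5,-4.5,0,-0.3, 0,0,0,2,-3.6,0,-0.3, 0,0,0,1.3,-2.4,0,-0.3, 0,0,0,0.7,-1.2,0,-0.3, 0,0,0,0,0,0,-0.3]'; python3 go.py 0.602 -0.053 0.018
python3 - <<'E'
from h import *
im=eyes.read_camera("scene");cv2.imwrite("pics/overb.png",cv2.resize(im[60:260,180:380],None,fx=2.8,fy=2.8,interpolation=2)[:,:,::-1])
E
```

```text
time: 9.95
tool_pos: [0.6022, -0.0526, 0.1527]
tcp_rot: [0.0, 0.999, 0.036, -0.0]
contact_force: [0.4, -0.6, -0.4]
width: 0.0402
gripper_force: 25.5
turn [0.    0.001 0.001] shift cm [-0.03  0.04 13.47] at [ 0.6022 -0.0526  0.1527]
t 9.95 w 0.0402 gf 25.5 F [ 0.4 -0.6 -0.4]
```

View pics/overb.png

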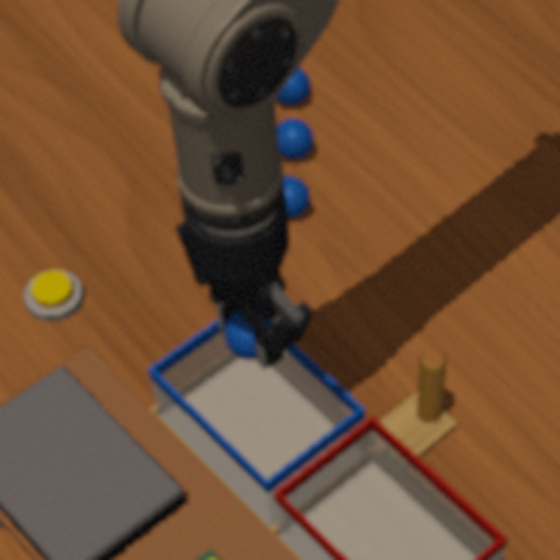

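The ball is held over the blue canister's middle. Lower it, slowly near the floor.

```bash
python3 -m jog '[0,0,0,0,0,1.5,-0.3, 0,0,0,0,0,2.5,-0.3, 0,0,0,0,0,3,-0.3, 0,0,0,0,0,2.5,-0.3, 0,0,0,0,0,1.5,-0.3, 0,0,0,0,0,1,-0.3, 0,0,0,0,0,0.5,-0.3, 0,0,0,0,0,0,-0.3]'; python3 go.py 0.602 -0.053 0.018
python3 -m jog '[0,0,0,0,0,0.2,-0.3, 0,0,0,0,0,0.2,-0.3, 0,0,0,0,0,0.2,-0.3, 0,0,0,0,0,0,-0.3]'; python3 go.py 0.602 -0.053 0.018
```

```text
time: 11.0
tool_pos: [0.6027, -0.053, 0.0285]
tcp_rot: [0.0, 0.999, 0.036, 0.0]
contact_force: [0.6, 0.4, 0.5]
width: 0.0403
gripper_force: 25.5
turn [ 0. -0. -0.] shift cm [-0.07 -0.    1.05] at [ 0.6027 -0.053   0.0285]
t 11.0 w 0.0403 gf 25.5 F [0.6 0.4 0.5]
time: 11.5
tool_pos: [0.6023, -0.0529, 0.0221]
tcp_rot: [0.0, 0.999, 0.036, -0.0]
contact_force: [0.8, 0.5, -1.8]
width: 0.0405
gripper_force: 25.5
turn [ 0.  0. -0.] shift cm [-0.03  0.01  0.41] at [ 0.6023 -0.0529  0.0221]
t 11.5 w 0.0405 gf 25.5 F [ 0.8  0.5 -1.8]
```

```bash
for i in 1 2; do python3 -m jog '[0,0,0,0,0,0.1,-0.3, 0,0,0,0,0,0,-0.3]' | grep -E 'tool_pos|contact'; done
```

```text
tool_pos: [0.6024, -0.0529, 0.0213]
contact_force: [0.4, -0.3, -1.7]
tool_pos: [0.6024, -0.0529, 0.0202]
contact_force: [0.5, 0.2, -1.6]
```

```bash
for i in 1 2; do python3 -m jog '[0,0,0,0,0,0.1,-0.3, 0,0,0,0,0,0,-0.3]' | grep -E 'tool_pos|contact'; done
```

```text
tool_pos: [0.6027, -0.0529, 0.0196]
contact_force: [-0.7, 0.4, 1.0]
tool_pos: [0.6033, -0.0529, 0.0194]
contact_force: [-1.4, 1.0, 5.9]
```

The ball is on the floor (force rises to 5.9 N). Ease off, open gently and rise.

```bash
python3 -m jog '[0,0,0,0,0,-0.1,-0.3, 0,0,0,0,0,0,0.1, 0,0,0,0,0,0,0.4, 0,0,0,0,0,0,0.5, 0,0,0,0,0,0,0.5, 0,0,0,0,0,-1,0.5, 0,0,0,0,0,-2.5,0.5, 0,0,0,0,0,-4,0.5, 0,0,0,0,0,-4,0.5, 0,0,0,0,0,-3.5,0.5]'; python3 go.py 0.422 0.3575 0.15
python3 - <<'E'
from h import *
im=eyes.read_camera("scene");print(blobs(im,'blue',10))
E
```

```text
time: 13.75
tool_pos: [0.6028, -0.0528, 0.1718]
tcp_rot: [0.0, 0.999, 0.036, 0.001]
contact_force: [0.2, -0.1, 0.3]
width: 0.0643
gripper_force: 0.0
turn [ 0.    -0.002 -0.   ] shift cm [-15.08 -42.23   2.18] at [ 0.6028 -0.0528  0.1718]
t 13.75 w 0.0643 gf 0.0 F [ 0.2 -0.1  0.3]
[([264.6, 1.9], [260, 0, 10, 7, 40]), ([344.7, 10.4], [320, 0, 46, 30, 230]), ([283.1, 90.0], [277, 84, 13, 13, 131]), ([135.4, 97.3], [119, 86, 35, 25, 481]), ([284.5, 109.0], [279, 103, 12, 13, 125]), ([284.6, 129.9], [281, 124, 9, 13, 95]), ([270.2, 202.5], [234, 170, 75, 65, 396]), ([272.5, 210.5], [266, 204, 14, 14, 165])]
```

```bash
python3 -m jog '[0,0,0,-0.9,-2.5,0,0.8, 0,0,0,-1.8,-5,0,1, 0,0,0,-1.8,-5,0,1, 0,0,0,-1.8,-5,0,1, 0,0,0,-1.8,-5,0,1, 0,0,0,-1.8,-5,0,1, 0,0,0,-1.8,-5,0,1, 0,0,0,-1.8,-5,0,1, 0,0,0,-1,-3,0,1, 0,0,0,-0.5,-1.6,0,1]' 25; python3 -m jog '[0,0,0,0,0,0,1]'; python3 go.py 0.422 0.3575 0.008
python3 - <<'E'
from h import *
for n in("top","scene"):
    im=eyes.read_camera(n);print(n,[(b,onz(n,b[0],.025).round(4)) for b in blobs(im,'red',10)]);print([(b[0],onz(n,b[0],.035).round(4)) for b in blobs(im,'blue',50) if b[1][4]<250])
E
```

```text
time: 15.05
tool_pos: [0.4215, 0.3582, 0.1698]
tcp_rot: [-0.0, 0.999, 0.037, 0.0]
contact_force: [0.5, -0.4, -0.0]
width: 0.0854
gripper_force: 0.0
time: 15.18
tool_pos: [0.4224, 0.3567, 0.1695]
tcp_rot: [-0.0, 0.999, 0.037, 0.0]
contact_force: [0.7, -0.2, 0.2]
width: 0.0853
gripper_force: 0.0
turn [ 0.    -0.     0.001] shift cm [-0.04 -0.08 16.15] at [0.4224 0.3567 0.1695]
t 15.18 w 0.0853 gf 0.0 F [ 0.7 -0.2  0.2]
top [(([264.7, 162.2], [245, 151, 65, 49, 153]), array([0.6327, 0.1563, 0.025 ])), (([599.4, 173.8], [579, 157, 43, 35, 932]), array([ 0.6188, -0.6748,  0.025 ])), (([187.0, 243.1], [183, 237, 7, 13, 41]), array([0.4248, 0.3454, 0.025 ]))]
[([347.7, 174.1], array([ 0.6051, -0.0534,  0.035 ])), ([430.0, 251.0], array([ 0.4196, -0.258 ,  0.035 ])), ([455.3, 272.3], array([ 0.3694, -0.3195,  0.035 ])), ([481.5, 291.4], array([ 0.3251, -0.3826,  0.035 ]))]
scene [(([616.6, 96.0], [585, 68, 55, 56, 1876]), array([-0.4319,  0.2466,  0.025 ])), (([148.0, 81.3], [131, 70, 35, 23, 450]), array([ 0.6208, -0.6665,  0.025 ])), (([320.4, 244.1], [279, 210, 81, 74, 430]), array([0.5632, 0.0907, 0.025 ])), (([443.4, 290.6], [435, 282, 17, 18, 225]), array([0.4194, 0.3575, 0.025 ]))]
[([345.0, 10.1], array([-0.0591, -0.549 ,  0.035 ])), ([283.5, 90.1], array([ 0.3283, -0.3738,  0.035 ])), ([284.5, 109.1], array([ 0.3716, -0.3106,  0.035 ])), ([282.9, 130.1], array([ 0.4226, -0.2494,  0.035 ])), ([272.5, 210.5], array([ 0.6005, -0.0528,  0.035 ]))]
```

The blue ball lies at about (0.603, -0.053), the middle of its canister. The tool is right over the red ball, so descend and grip.

```bash
python3 -m jog '[0,0,0,0,-0.1,2,1, 0,0,0,0,0,4,1, 0,0,0,0,0,4,1, 0,0,0,0,0,3.5,1, 0,0,0,0,0,2,1, 0,0,0,0,0,0.6,1, 0,0,0,0,0,0,1, 0,0,0,0,0,0,0.4, 0,0,0,0,0,0,0.1]' 25;  python3 -m jog '[0,0,0,0,0,0,-0.2, 0,0,0,0,0,0,-0.3, 0,0,0,0,0,0,-0.3, 0,0,0,0,0,-0.5,-0.3, 0,0,0,0,0,-2,-0.3, 0,0,0,0,0,-4,-0.3, 0,0,0,0,0,-4,-0.3, 0,0,0,0,0,-4,-0.3]'; python3 go.py 0.590 0.112 0.16
python3 - <<'E'
from h import *
im=eyes.read_camera("scene");print([b for b in blobs(im,'red',10)]);p,r=tool();print(proj("scene",p+[0,0,.0187]))
E
```

```text
time: 16.4
tool_pos: [0.4232, 0.3576, 0.0092]
tcp_rot: [-0.0, 0.999, 0.036, 0.001]
contact_force: [0.0, -0.7, 0.2]
width: 0.0515
gripper_force: 0.0
time: 17.4
tool_pos: [0.422, 0.3568, 0.1541]
tcp_rot: [0.0, 0.999, 0.036, -0.0]
contact_force: [0.9, -0.2, -0.3]
width: 0.0405
gripper_force: 25.5
turn [0.001 0.001 0.   ] shift cm [15.   25.63 -0.59] at [0.422  0.3568 0.1541]
t 17.4 w 0.0405 gf 25.5 F [ 0.9 -0.2 -0.3]
[([616.6, 96.0], [585, 68, 55, 56, 1872]), ([148.0, 81.3], [131, 70, 35, 24, 448]), ([320.6, 244.4], [279, 210, 81, 74, 429]), ([458.5, 262.0], [449, 253, 19, 19, 271])]
(np.float64(459.1806936885546), np.float64(262.086470184569))
```

```bash
python3 -m jog '[0,0,0,1.4,2.4,0,-0.3, 0,0,0,2.4,4.1,0,-0.3, 0,0,0,2.4,4.1,0,-0.3, 0,0,0,2.4,4.1,0,-0.3, 0,0,0,2.4,4.1,0,-0.3, 0,0,0,2,3.4,0,-0.3, 0,0,0,1.3,2.2,0,-0.3, 0,0,0,0.7,1.2,0,-0.3, 0,0,0,0,0,0,-0.3]'; python3 go.py 0.590 0.112 0.0285
python3 -m jog '[0,0,0,0,0,1.5,-0.3, 0,0,0,0,0,2.5,-0.3, 0,0,0,0,0,2.5,-0.3, 0,0,0,0,0,0,-0.3]'; python3 go.py 0.590 0.112 0.0285
```

```text
time: 18.58
tool_pos: [0.5904, 0.1121, 0.1528]
tcp_rot: [0.0, 0.999, 0.035, -0.0]
contact_force: [0.5, 0.8, -0.7]
width: 0.0404
gripper_force: 25.6
turn [ 0.     0.001 -0.001] shift cm [-4.000e-02  1.000e-02  1.243e+01] at [0.5904 0.1121 0.1528]
t 18.57 w 0.0404 gf 25.6 F [ 0.5  0.8 -0.7]
time: 19.08
tool_pos: [0.5875, 0.1136, 0.0855]
tcp_rot: [0.0, 0.999, 0.037, -0.003]
contact_force: [0.9, 0.7, -1.2]
width: 0.041
gripper_force: 25.6
turn [0.    0.006 0.002] shift cm [0.24 0.18 5.7 ] at [0.5875 0.1136 0.0855]
t 19.07 w 0.041 gf 25.6 F [ 0.9  0.7 -1.2]
```

```bash
python3 -m jog '[0,0,0,0,0,0,-0.3, 0,0,0,0,0,1.5,-0.3, 0,0,0,0,0,2,-0.3, 0,0,0,0,0,1.3,-0.3, 0,0,0,0,0,0.6,-0.3, 0,0,0,0,0,0,-0.3, 0,0,0,0,0,0,-0.3]'; python3 go.py 0.590 0.112 0.0205
```

```text
time: 19.95
tool_pos: [0.591, 0.1128, 0.0347]
tcp_rot: [-0.0, 0.999, 0.036, 0.001]
contact_force: [0.0, 0.1, -0.3]
width: 0.0408
gripper_force: 25.6
turn [-0.    -0.001 -0.   ] shift cm [-0.11  0.07  1.42] at [0.591  0.1128 0.0347]
t 19.95 w 0.0408 gf 25.6 F [ 0.   0.1 -0.3]
```

```bash
python3 -m jog '[0,0,0,0,0,0.4,-0.3, 0,0,0,0,0,0.3,-0.3, 0,0,0,0,0,0.2,-0.3, 0,0,0,0,0,0.2,-0.3, 0,0,0,0,0,0,-0.3]'| grep -E 'tool_pos|contact'
for i in 1 2; do python3 -m jog '[0,0,0,0,0,0.1,-0.3, 0,0,0,0,0,0,-0.3]' | grep -E 'tool_pos|contact'; done
```

```text
tool_pos: [0.5904, 0.1126, 0.0231]
contact_force: [-0.3, 0.3, -1.3]
tool_pos: [0.5905, 0.1127, 0.0223]
contact_force: [-0.5, -0.5, -0.6]
tool_pos: [0.5905, 0.1126, 0.0212]
contact_force: [-0.6, 0.2, -0.2]
```

```bash
for i in 1 2; do python3 -m jog '[0,0,0,0,0,0.1,-0.3, 0,0,0,0,0,0,-0.3]' | grep -E 'tool_pos|contact'; done
```

```text
tool_pos: [0.5904, 0.1126, 0.0202]
contact_force: [0.1, -0.6, -1.6]
tool_pos: [0.5906, 0.1127, 0.0193]
contact_force: [-0.4, -0.5, -1.0]
```

```bash
python3 -m jog '[0,0,0,0,0,0.1,-0.3, 0,0,0,0,0,0,-0.3]' | grep -E 'tool_pos|contact'
```

```text
tool_pos: [0.591, 0.1127, 0.019]
contact_force: [-1.9, 0.2, 5.1]
```

Contact at 5 N. Release, rise, then check both balls.

```bash
python3 -m jog '[0,0,0,0,0,-0.1,-0.3, 0,0,0,0,0,0,0.1, 0,0,0,0,0,0,0.4, 0,0,0,0,0,0,0.5, 0,0,0,0,0,0,0.5, 0,0,0,0,0,-1,0.5, 0,0,0,0,0,-2.5,0.5, 0,0,0,0,0,-4,0.5, 0,0,0,0,0,-4,0.5, 0,0,0,0,0,-1.5,0.5]'; python3 go.py 0.468 0.0204 0.15
python3 - <<'E'
from h import *
im=eyes.read_camera("scene")
for c in('red','blue'):print([(b[0],onz("scene",b[0],.035)[:2].round(4)) for b in blobs(im,c,80) if b[1][4]<250])
cv2.imwrite("pics/both.png",im[:,:,::-1])
E
```

```text
time: 23.08
tool_pos: [0.5922, 0.1133, 0.1527]
tcp_rot: [-0.0, 0.999, 0.036, 0.003]
contact_force: [-0.1, -0.1, -0.6]
width: 0.064
gripper_force: 0.0
turn [-0.001 -0.005 -0.   ] shift cm [-13.06   8.37   0.27] at [0.5922 0.1133 0.1527]
t 23.07 w 0.064 gf 0.0 F [-0.1 -0.1 -0.6]
[([318.5, 253.8], array([0.5865, 0.1123]))]
[([283.5, 90.1], array([ 0.3283, -0.3738])), ([283.9, 108.9], array([ 0.3725, -0.3123])), ([281.7, 130.1], array([ 0.4253, -0.2515])), ([272.5, 210.5], array([ 0.6005, -0.0528]))]
```

Both balls lie near the middle of their canisters: red at (318.5,254), blue at (272.5,210.5) in the scene view. Back to the knob.

```bash
python3 -m jog '[0,0,0,-1.6,1,0,0.8, 0,0,0,-3.2,2,0,1, 0,0,0,-3.2,2,0,1, 0,0,0,-3,2,0,1, 0,0,0,-2,1.3,0,1, 0,0,0,0,0,0,1, 0,0,0,0,0,0,1]' 50; python3 go.py 0.468 0.0204 0.0634
python3 - <<'E'
from h import *
im=eyes.read_camera("scene");u=proj("scene",np.array([.468,.0204,.098]));print(u);x,y=map(int,u)
cv2.imwrite("pics/knob2.png",cv2.resize(im[y-60:y+60,x-70:x+70],None,fx=4,fy=4,interpolation=2)[:,:,::-1])
E
```

```text
time: 24.0
tool_pos: [0.4673, 0.0212, 0.149]
tcp_rot: [-0.0, 0.999, 0.036, 0.0]
contact_force: [0.1, 0.9, -0.1]
width: 0.0858
gripper_force: 0.0
turn [-0. -0.  0.] shift cm [0.07 0.08 8.56] at [0.4673 0.0212 0.149 ]
t 24.0 w 0.0858 gf 0.0 F [ 0.1  0.9 -0.1]
(np.float64(333.2584138226623), np.float64(187.74821286489765))
```

View pics/knob2.png

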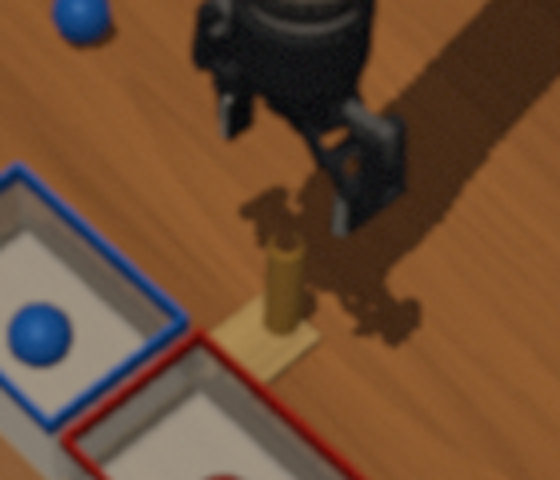

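The fingers straddle the knob, whose top is at crop (284,245), and both balls are in their canisters. Descend and grip.

```bash
python3 -m jog '[0,0,0,0,0,2.5,1, 0,0,0,0,0,3,1, 0,0,0,0,0,2,1, 0,0,0,0,0,1,1, 0,0,0,0,0,0,0, 0,0,0,0,0,0,-0.5, 0,0,0,0,0,0,-0.8, 0,0,0,0,0,0,-0.8, 0,0,0,0,0,0,-0.8]' 50; python3 go.py 0.6165 0.0314 0.0634
python3 -m jog '[0,0,0,0.3,0,0,-0.8, 0,0,0,0.6,0,0,-0.8, 0,0,0,0.9,0,0,-0.8, 0,0,0,1.1,0,0,-0.8, 0,0,0,1.1,0,0,-0.8, 0,0,0,1.1,0,0,-0.8, 0,0,0,1.1,0,0,-0.8, 0,0,0,1.1,0,0,-0.8, 0,0,0,1.1,0,0,-0.8, 0,0,0,1.1,0,0,-0.8]'; python3 go.py 0.6165 0.0314 0.0634
```

```text
time: 25.18
tool_pos: [0.4676, 0.0204, 0.0652]
tcp_rot: [0.0, 0.999, 0.036, 0.001]
contact_force: [-1.1, -1.3, 5.9]
width: 0.0224
gripper_force: 49.1
turn [ 0.    -0.002 -0.   ] shift cm [14.93 -0.02  0.18] at [0.4676 0.0204 0.0652]
t 25.18 w 0.0224 gf 49.1 F [-1.1 -1.3  5.9]
time: 26.42
tool_pos: [0.562, 0.0276, 0.0652]
tcp_rot: [0.0, 0.999, 0.036, 0.0]
contact_force: [-1.8, -0.0, 6.4]
width: 0.0225
gripper_force: 49.3
turn [ 0. -0. -0.] shift cm [5.46 0.01 0.18] at [0.562  0.0276 0.0652]
t 26.43 w 0.0225 gf 49.3 F [-1.8 -0.   6.4]
```

```bash
python3 -m jog '[0,0,0,1.1,0,0,-0.8, 0,0,0,1,0,0,-0.8, 0,0,0,0.9,0,0,-0.8, 0,0,0,0.8,0,0,-0.8, 0,0,0,0.6,0,0,-0.8, 0,0,0,0.5,0,0,-0.8, 0,0,0,0.3,0,0,-0.8, 0,0,0,0.2,0,0,-0.8, 0,0,0,0,0,0,-0.8]'; python3 go.py 0.6165 0.0314 0.0634
```

```text
time: 27.55
tool_pos: [0.6152, 0.0316, 0.0652]
tcp_rot: [-0.0, 0.999, 0.036, -0.0]
contact_force: [-3.4, 0.7, 6.8]
width: 0.0229
gripper_force: 49.3
turn [-0.     0.001 -0.   ] shift cm [0.13 0.03 0.18] at [0.6152 0.0316 0.0652]
t 27.55 w 0.0229 gf 49.3 F [-3.4  0.7  6.8]
```

```bash
for i in 1 2 3; do python3 -m jog '[0,0,0,0.1,0,0,-0.8, 0,0,0,0,0,0,-0.8]' | grep -E 'tool_pos|contact'; done
```

```text
tool_pos: [0.6152, 0.0316, 0.0652]
contact_force: [-5.9, 0.4, 9.5]
tool_pos: [0.6152, 0.0316, 0.0652]
contact_force: [-7.0, 0.0, 10.6]
tool_pos: [0.6151, 0.0316, 0.0652]
contact_force: [-9.2, 0.3, 12.9]
```

It is at the home stop: the force builds without motion. Ease off, release, rise, retreat and check.

```bash
python3 -m jog '[0,0,0,-0.3,0,0,-0.8, 0,0,0,0,0,0,0, 0,0,0,0,0,0,1, 0,0,0,0,0,0,1, 0,0,0,0,0,-2,1, 0,0,0,0,0,-4,1, 0,0,0,0,0,-4,1, 0,0,0,-2,0,-1,1, 0,0,0,-4,0,0,1]';python3 -m jog '[0,0,0,-3,4,0,1, 0,0,0,-2,5,0,1, 0,0,0,0,5,0,1, 0,0,0,0,5,0,1, 0,0,0,0,3,0,1, 0,0,0,0,0,0,1, 0,0,0,0,0,0,1]'
python3 - <<'E'
from h import *
a=eyes.read_camera("top");b=eyes.read_camera("scene")
print([x for x in blobs(b,'blue',20) if x[0][1]>60],[x for x in blobs(a,'yellow')])
cv2.imwrite("pics/end.png",np.hstack([cv2.resize(a[60:190,180:410],None,fx=1.75,fy=1.75,interpolation=2)[:220],cv2.resize(b[140:380,130:390],(390,360))[:220]])[:,:,::-1] if 0 else cv2.resize(a[60:190,180:410],None,fx=3.4,fy=3.4,interpolation=2)[:,:,::-1])
E
python3 go.py 0.5 0 0.2
```

```text
time: 29.42
tool_pos: [0.5574, 0.0275, 0.1773]
tcp_rot: [-0.0, 0.999, 0.036, 0.003]
contact_force: [-0.5, -1.1, 0.1]
width: 0.0857
gripper_force: 0.0
time: 30.3
tool_pos: [0.522, -0.195, 0.1751]
tcp_rot: [-0.0, 0.999, 0.036, 0.001]
contact_force: [0.3, -0.3, 0.4]
width: 0.0857
gripper_force: 0.0
[([283.5, 90.1], [278, 84, 12, 13, 124]), ([135.5, 97.3], [119, 86, 35, 25, 483]), ([285.4, 108.8], [281, 103, 10, 13, 102]), ([283.3, 130.1], [277, 124, 13, 13, 132])] [([451.8, 153.3], [446, 147, 12, 13, 120])]
turn [-0.    -0.001  0.002] shift cm [ -0.79 -19.54  -2.52] at [ 0.5219 -0.1943  0.1748]
t 30.4 w 0.0854 gf 0.0 F [ 0.6 -0.2 -0.4]
```

View pics/end.png

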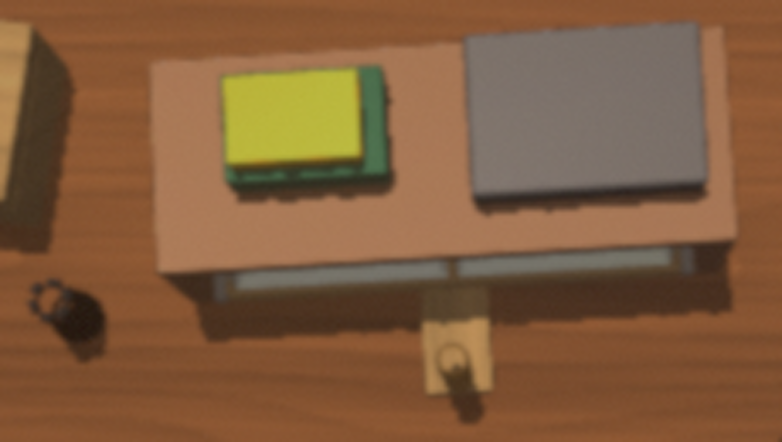

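The tray is home: the knob is at crop (453,358), exactly where it started, and the bay front looks as it did at the start. The rook hasn't moved and the robot is clear. Handing in.

```bash
python3 -c "
from rig import job
print(job.hand_in())"
```

```text
the job is handed in; nothing more can be done
None
```

I pulled the tray out, set each ball on the floor of its own canister, pushed the tray home and handed the job in at about 30 s; the hand-in returned no verdict, and the canisters are out of view under the shelf.

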